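Load a copper terminal lug into the drilling jig

ROBOT

A 6-joint arm with a two-finger parallel gripper is mounted at the origin on the work surface. World frame = base frame: x ahead of the robot, y to its left, z up, the work surface at z = 0. Lengths are in m, angles in rad, forces in N, time in s.
With the tool pointing down it reaches from about 0.2 to 0.875 m from the base axis. Payload 3.4 kg.
Tool frame: the origin (TCP) lies on the centre line of the jaws, within the pads' length; the fingertips stand 25 mm ahead of it and the grasp point (between the pads) lies 6 mm ahead of it; z points along the fingers, y is the line along which they close (so a half turn about z gives the same grasp; the last joint's range is limited). The gripper opens to 94 mm and grips with 3 to 60 N. Pads are 16 mm wide; open, the fingers measure 119 mm over their backs; the gripper's body (75 mm by 177 mm) begins 78 mm behind the grasp point.
Start: joints at [-1.426, 0.276, 1.505, -0, 1.361, -0.121], TCP at [0.151, -0.555, 0.191] pointing down, gripper open.
Joint ranges: [-2.89, 2.89], [-0.75, 2.08], [0.22, 2.7], [-1.18, 4.32], [0.11, 2.71], [-2.7, 2.7]. Speed limits (rad/s): [2.57, 2.57, 3.14, 3.14, 3.14, 3.14].

INTERFACE

Orientations are given as a rotation vector (axis times angle).
In Python, from workcell import * gives the robot as it stands.
- The arm moves only by the tool play_rows, never from a script. Its argument "deltas" is a list of rows, each an object of numbers: "hand": the finger opening in cm, from 0 to 9.4; "dx", "dy", "dz": the shift along the world's x, y, z in cm; "ax", "ay", "az": the turn, a rotation vector about the world's x, y, z in rad. In form: [{"hand": .., "dx": .., "dy": .., "dz": .., "ax": .., "ay": .., "az": ..}, ...]. A call has 1 to 12 rows; each row shifts and turns the commanded pose from where the row before left it; what a row does not reach is not made up. A row lasts 1/10 s, in which the tool goes at most 50 mm and 8.59 degrees, less where a joint would pass 70% of its speed; a pose out of reach is approached as far as the arm can. A call with a gripper value outside its range is refused whole. The fingers move at their own pace and stop on an object; "squeeze" is the grip in N (left out, the last holds). Time passes only in rows, so rows that do not move let the fingers close. It gives the time, the measured TCP pose, the force, the opening and the grip force at its end, in the units of the state.
- get_state(): the state, without advancing time (a new reading comes with each control period).
- grab_frame(name): name is "side" or "top" or "wrist"; returns the picture (400x640x3 uint8, blue, green, red); there is no depth.
- calibration(name): a dict with "intrinsics" (3x3 intrinsics, pixels), "k1" (the pictures are not rectified: a ray, as slopes to the right and down, at radius r is drawn at 1 + k1 r^2 times it, then the intrinsics apply), "T" (4x4, takes a point from camera to world coordinates). Camera axes: x right, y up, looking along -z (the intrinsics and any distortion apply to the point x, -y, -z); pixel columns grow to the right and rows downward; lengths in m; the calibration is good to about 2 mm. A picture is of the moment at which its call begins: read the wrist's pose just before it. calibration takes no time and is no camera call; for the wrist camera it gives the pose at the moment of the call.
- sign_off(): hands the job in; it is judged then, once.
The state is a dict: "clock": time; "joint_positions": joint angles; "qvel": joint speeds; "tau": joint torques, N m; "tcp_pos": TCP position; "tool_rot": TCP orientation; "wrist_force": force on the tool from outside, world axes, zero at the start; "wrist_torque": the same for the moment, N m; "opening": finger opening in m; "finger_force": force on a finger pad.
Only numpy, scipy, OpenCV 4.12 (cv2) and the standard library are available. Lean on these libraries where they do the work, as an engineer would, in place of code of your own. Each camera call takes 0.05 s, during which the arm holds its last target. There are 200 camera calls.

TASK

Load the drilling jig: pull its locking bolt back clear of the channel, lay the copper lug that has the round-ended tongue flat in the channel, tongue towards the bridge, and slide it under the bridge until its shoulders are fully home against the stop blocks. Then push the bolt fully in again behind the lug. Leave the other copper bracket, the hammer and the wrench where they lie.

Things in the scene. Friction and masses are not known exactly. Their poses are not given: they have to be found in the camera images.
- lug: The part to load, copper, about 0.5 kg: base plate 80 x 60 x 6 mm; a tongue 30 mm wide, 6 mm thick, with a round end runs on 55 mm from one 60 mm edge, leaving a shoulder on either side; an upright rib stands lengthwise on the plate. Origin: underside, centre of the 80 x 60 plate. x along the tongue (plate x = -40 to 40 mm, tongue to 95), z up.
- lug_grip (a point): Where to grip the lug: on its rib, over the centre of mass, at lug x = 10 mm, 38 mm above the underside. The rib is 8 mm thick (across y) and 60 mm long (lug x = -25 to 35 mm); its top is 56 mm above the underside.
- plain_bracket: Another copper bracket that stays where it is: base plate 110 x 76 x 6 mm without a tongue, with a like rib (8 mm thick, 60 mm long, top 56 mm high). Origin: underside centre, x along the rib.
- jig: The steel drilling jig, fixed: base plate 130 mm wide, 10 mm thick (x = -130 to 105 mm). On it runs an open-topped channel along x, 64 mm wide, from the open end at x = -130 to two stop blocks at x = 40 mm, where the lug's shoulders stop. Side rails with flared lips, tops 24 mm above the bench. Origin: underside of the base plate, on the channel's centre line; z up.
- jig_bridge (a point): On the underside of the blue bridge, right below its drill bush, at jig x = 80 mm, 20 mm above the bench. Under it a slot 34 mm wide between the stop blocks (jig x = 40 to 105 mm) takes the tongue, 4 mm clear above it. The bridge spans x = 45 to 100 mm, 130 mm wide, top 30 mm above the bench, its drill bush 36 mm.
- jig_load (a point): A good place to lay down the lug's origin before sliding it along jig +x under the bridge: on the channel floor, 65 mm before the home position (jig x = -65 mm), 10 mm above the bench.
- jig_seat (a point): Where the lug's origin is when it is fully home: on the channel floor, 10 mm above the bench, over the jig's origin, same axes as the jig (lug x along jig x).
- bolt (a joint): Locking bolt, a steel bar 12 x 7 mm sliding across the channel through the rail on the jig's -y side. 0 m = fully in: its end stands 25 mm into the channel at jig x = -54.5 to -42.5 mm, just behind a lug that is home. Grows as it is pulled out to jig -y; clear of the channel above 0.025, stop at 0.036. Stays where left; about 3 N to move.
- bolt_grip (a point): On the axis of the bolt's upright black handle post, 16 mm in diameter, at the height to grip (49.5 mm above the bench; post top 61.5 mm, bolt bar top 17.5 mm). It lies at jig x = -48.5 mm and y = -64 mm minus the joint's value.
- hammer: Hammer, 280 mm, wooden handle, lying at the far side of the bench; not to be moved. Origin: at bench height under its handle; x towards the head.
- wrench: Steel wrench, 180 mm, lying at the far side of the bench; not to be moved. Origin: at bench height under its handle; x towards the jaw.
- lug_tongue (a point): Top of the tongue at the centre of its round end (15 mm radius): lug x = 80 mm, 6 mm above the underside. When the lug is home it lies 4 mm below jig_bridge.
Things that resemble listed ones, but are neither listed nor needed, are in the scene too. Leave any black or green look-alike of the lug alone.

How it is judged:
On the way, in this order (a step that is already met when the one before it is completed fails the run):
1. the bolt is pulled back clear of the channel (value of joint bolt above 0.022 m), for 0.1 s.
2. the lug lies flat in the channel, square to it, tongue towards the bridge and still in front of it (z of lug in the frame of jig_seat between -0.002 and 0.005 m and y of lug in the frame of jig_seat between -0.005 and 0.005 m and x of lug in the frame of jig_seat between -0.11 and -0.02 m and angle between the x axis of lug and the x axis of jig_seat, either way round below 0.1 rad and horizontal distance between lug_tongue and jig_bridge below 0.12 m), for 0.1 s.
3. the lug is fully home under the bridge (x of lug in the frame of jig_seat above -0.003 m and z of lug in the frame of jig_seat below 0.004 m and horizontal distance between lug_tongue and jig_bridge below 0.008 m), for 0.1 s.
At the end, for the whole second after the job is handed in: The lug rests flat on the channel floor (within 2 mm and 0.03 rad), square in the jig (within 0.06 rad, 4 mm across), its shoulders within 3 mm of the stop blocks with the tongue's round end under the drill bush (within 6 mm), at rest, and the bolt is in to within 4 mm of its inner stop (horizontal distance between lug_tongue and jig_bridge below 0.006 m and x of lug in the frame of jig_seat between -0.003 and 0.003 m and y of lug in the frame of jig_seat between -0.004 and 0.004 m and z of lug in the frame of jig_seat between -0.002 and 0.002 m and angle between the x axis of lug and the x axis of jig_seat, either way round below 0.06 rad and angle between lug's own z axis and vertical below 0.03 rad and value of joint bolt below 0.004 m and linear speed of lug below 0.01 m/s); the robot touches nothing.
It fails at once if the plain bracket is moved by more than 20 mm (distance of plain_bracket from where it was at the start of the episode above 0.02 m).
It fails at once if the hammer is moved by more than 20 mm (distance of hammer from where it was at the start of the episode above 0.02 m).
It fails at once if the wrench is moved by more than 20 mm (distance of wrench from where it was at the start of the episode above 0.02 m).
It also fails if it takes over 67 s, if anything falls off the work surface, if the arm or the gripper's body presses on something with over 40 N, if the wrist force passes 120 N, or if a joint passes its speed limit or range.

## Working session

There is one attempt and no reset: what is moved stays moved. The work goes in short steps, Python scripts to look and compute and a tool call to move; the robot and the scene stay as the last step left them, time stands still between calls to the robot, and variables do not carry over. Pictures are saved under pics/ and viewed, at most 13 in all, crops included, and the job is handed in when it is done.

Besides the shell and the picture viewer there is one more tool, called after "Emit:" in YAML: its name, and indented under it one key for each argument. play_rows: Moves the arm, as the interface text tells. Its arguments: {"type":"object","properties":{"deltas":{"type":"array","items":{"type":"object","properties":{"hand":{"type":"number"},"dx":{"type":"number"},"dy":{"type":"number"},"dz":{"type":"number"},"ax":{"type":"number"},"ay":{"type":"number"},"az":{"type":"number"}}}},"squeeze":{"type":"number"}},"required":["deltas"]}

```bash
mkdir -p pics; cat > h.py <<'E'
from workcell import *
import numpy as np, cv2
def save(n,f): 
    im=grab_frame(n); cv2.imwrite('pics/'+f,im); return im
def ray(n,u,v,c=None):
    c=c or calibration(n); K=np.array(c['intrinsics']);T=np.array(c['T'])
    p=cv2.undistortPoints(np.array([[[u,v]]],float),K,np.array([c['k1'],0,0,0.]),None,None,None) if False else None
    xd=np.linalg.solve(K,[u,v,1.])[:2]; x=xd.copy()
    for _ in range(30): x=xd/(1+c['k1']*(x@x))
    d=T[:3,:3]@np.array([x[0],-x[1],-1]); return T[:3,3],d/np.linalg.norm(d)
def atz(n,u,v,z,c=None):
    o,d=ray(n,u,v,c); return o+d*(z-o[2])/d[2]
def tri(*rs):
    A=sum(np.eye(3)-np.outer(d,d) for o,d in rs); b=sum((np.eye(3)-np.outer(d,d))@o for o,d in rs)
    p=np.linalg.solve(A,b); return p,[np.linalg.norm(np.cross(p-o,d)) for o,d in rs]
def proj(n,P,c=None):
    c=c or calibration(n); T=np.array(c['T']); q=T[:3,:3].T@(np.array(P)-T[:3,3]); x=np.array([q[0],-q[1]])/-q[2]
    x=x*(1+c['k1']*(x@x)); return (np.array(c['intrinsics'])@[x[0],x[1],1])[:2]
E
python3 - <<'E'
from h import *
a=save('top','t0.png');b=save('side','s0.png');w=save('wrist','w0.png')
cv2.imwrite('pics/ts0.png',np.vstack([a,b])[:, :] if 0 else a)
for n in('top','side','wrist'):
    c=calibration(n);print(n,np.round(c['intrinsics'],1).tolist(),c['k1'],np.round(c['T'],3).tolist())
print(get_state())
E
```

```text
top [[450.5, 0.0, 319.0], [0.0, 450.5, 197.2], [0.0, 0.0, 1.0]] 0.009521821096331162 [[0.004, 0.989, -0.15, 0.4], [-1.0, 0.004, -0.001, 0.07], [-0.0, 0.15, 0.989, 1.117], [0.0, 0.0, 0.0, 1.0]]
side [[442.8, 0.0, 319.7], [0.0, 442.8, 199.9], [0.0, 0.0, 1.0]] -0.0504834768868718 [[-0.686, 0.508, -0.521, -0.096], [-0.728, -0.485, 0.485, 0.674], [-0.006, 0.712, 0.703, 0.939], [0.0, 0.0, 0.0, 1.0]]
wrist [[293.7, 0.0, 322.6], [0.0, 293.7, 199.5], [0.0, 0.0, 1.0]] -0.05013832557324566 [[0.262, 0.927, 0.269, 0.227], [-0.965, 0.252, 0.072, -0.534], [-0.001, -0.278, 0.961, 0.385], [0.0, 0.0, 0.0, 1.0]]
{'clock': 0.15, 'joint_positions': array([-1.42598985e+00,  2.76445587e-01,  1.50579461e+00, -2.04267817e-05,
        1.36066776e+00, -1.21018584e-01]), 'qvel': array([-5.36446753e-05, -2.34543591e-03, -3.24149714e-03,  7.84750613e-05,
        2.61619006e-03,  1.18300338e-03]), 'tau': array([ 2.48625174e-04, -4.04929912e+01, -2.37430322e+01,  7.04992306e-02,
        3.14746017e-02, -8.01846431e-05]), 'tcp_pos': array([ 0.15097227, -0.55439876,  0.19022482]), 'tool_rot': array([-3.11257993e+00, -4.16161094e-01,  5.59237941e-05]), 'wrist_force': array([-0.61853314,  0.36103854, -0.73548859]), 'wrist_torque': array([0.02500933, 0.02353204, 0.00360292]), 'finger_force': 0.0, 'opening': 0.09434138901445852}
```

View pics/t0.png

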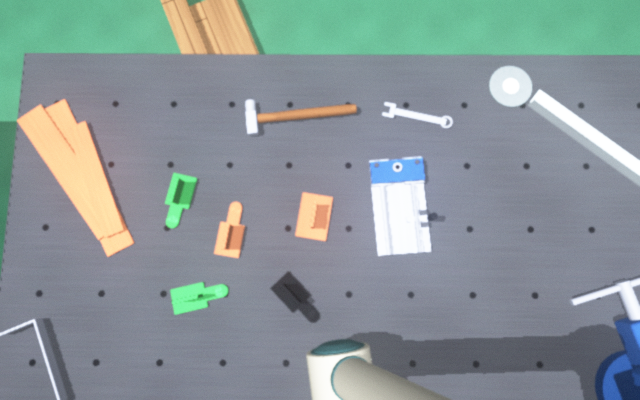

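View pics/s0.png

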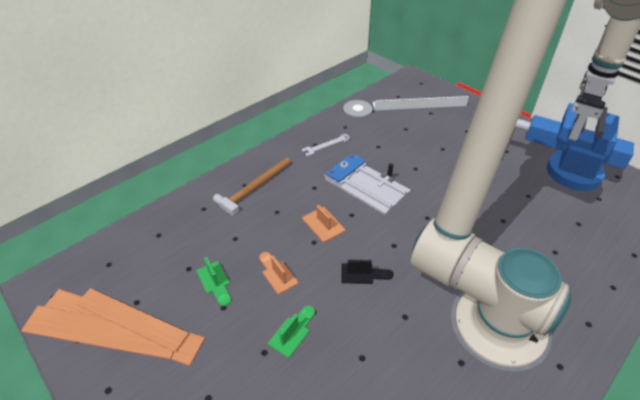

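Candidates for the lug: copper with tongue at top (232,230)/side (278,270); plain copper bracket at top (315,217); green ones at (180,200) and (200,297), and a black one at (295,293). The copper piece with the round tongue fits. I'll confirm it in an enlarged crop.

```bash
python3 - <<'E'
import cv2,numpy as np
a=cv2.imread('pics/t0.png');b=cv2.imread('pics/s0.png')
def cr(im,u,v,w,h,s): return cv2.resize(im[v:v+h,u:u+w],None,fx=s,fy=s,interpolation=cv2.INTER_CUBIC)
# scale 5: panels 400x300 = 80x60 ; 
P=[cr(a,192,198,80,60,5),cr(b,238,242,80,60,5),cr(a,350,150,100,110,1)]
top=np.hstack(P[:2])
bot=np.hstack([cr(a,350,150,160,120,2.5),cr(b,310,140,160,120,2.5)])
bot=np.hstack([cr(a,335,150,133,100+0,3)[:300,:400],cr(b,310,142,133,100,3)[:300,:400]])
h=np.zeros((600,800,3),np.uint8);h[:300]=top;h[300:,:bot.shape[1]]=bot
cv2.imwrite('pics/crop1.png',h)
E
```

```text
(no output)
```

View pics/crop1.png

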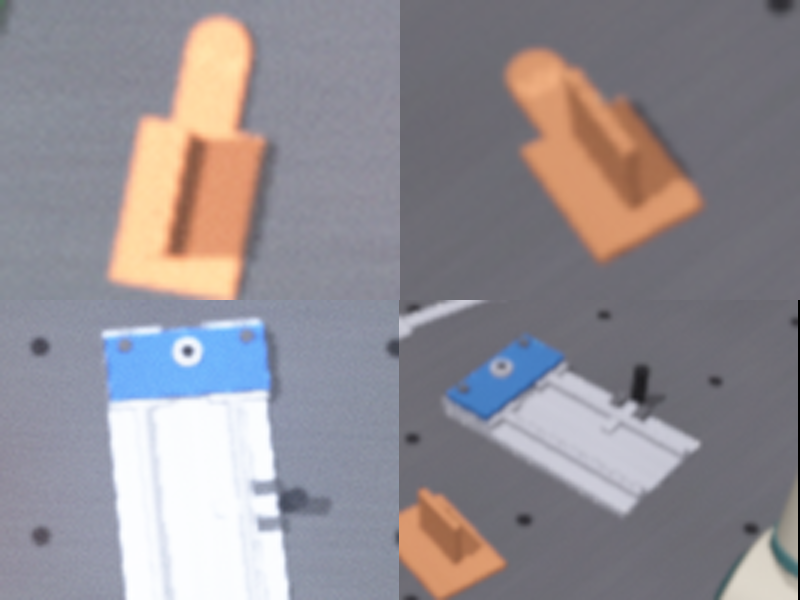

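The copper piece with the round tongue is upright and flat, with its tongue pointing away from the base. The jig's blue bridge is on the far end, and the bolt post is on the right in the top view (world -y). Next I measure both by triangulation and a pose fit.

```bash
cat >> h.py <<'E'
from scipy.optimize import least_squares
def fit(obs,p0,free_z=True):
    # obs: (cam, calib, u,v, local xyz); pose x,y,z,yaw
    def world(p,l): c,s=np.cos(p[3]),np.sin(p[3]); return np.array([p[0]+c*l[0]-s*l[1],p[1]+s*l[0]+c*l[1],p[2]+l[2]])
    f=lambda p: np.concatenate([proj(n,world(p,l),c)-[u,v] for n,c,u,v,l in obs])
    r=least_squares(f,p0,loss='soft_l1'); return r.x,f(r.x).reshape(-1,2)
E
python3 - <<'E'
from h import *
ct,cs=calibration('top'),calibration('side')
def T(U,V,s=5,u0=192,v0=198): return ('top',ct,(U+.5)/s-.5+u0,(V+.5)/s-.5+v0)
def S(U,V,s=5,u0=238,v0=242): return ('side',cs,(U-400+.5)/s-.5+u0,(V+.5)/s-.5+v0)
m=1e-3
obs=[T(141,117)+([.04,.03,.006],),T(266,135)+([.04,-.03,.006],),T(108,278)+([-.04,.03,.006],),T(236,298)+([-.04,-.03,.006],),T(220,47)+([.08,0,.006],),
 S(520,152)+([.04,.03,.006],),S(600,262)+([-.04,.03,.006],),S(703,205)+([-.04,-.03,.006],),S(535,75)+([.08,0,.006],),S(636,153)+([-.025,0,.056],)]
p,r=fit(obs,[.4,.2,0,0]);print('lug',np.round(p,4));print(np.round(r,1).tolist())
t=lambda U,V:T(U,V-300,3,335,150); s=lambda U,V:S(U,V-300,3,310,142)
obs=[t(187,351)+([.08,0,.036],),s(501,366)+([.08,0,.036],),t(103,333)+([.1,.065,.03],),t(262,320)+([.1,-.065,.03],),t(270,394)+([.045,-.065,.03],),t(107,402)+([.045,.065,.03],),s(526,335)+([.1,-.065,.03],) , s(565,355)+([.045,-.065,.03],),s(487,416)+([.045,.065,.03],),s(443,397)+([.1,.065,.03],)]
p,r=fit(obs,[.5,-.1,0,0]);print('jig',np.round(p,4));print(np.round(r,1).tolist())
a=t(293,497);b=s(641,368)
print('post top',tri(ray('top',*a[2:]),ray('side',*b[2:])))
c,s_=np.cos(p[3]),np.sin(p[3]);l=[-.0485,-.064];print('expect',p[0]+c*l[0]-s_*l[1],p[1]+s_*l[0]+c*l[1])
E
```

```text
lug [ 0.4642  0.2932 -0.0062 -0.1578]
[[0.5, -0.0], [-0.7, 0.2], [0.8, -0.3], [-0.8, -0.3], [-0.4, 0.1], [0.7, 0.1], [0.3, -0.3], [0.1, -0.2], [0.3, 0.3], [-0.9, -0.0]]
jig [ 0.5618 -0.1251 -0.0037  0.0768]
[[-0.5, -0.2], [0.4, 0.2], [0.1, 0.3], [-0.6, 1.0], [-0.9, -2.0], [0.8, -0.9], [0.1, -0.1], [0.3, 0.3], [0.1, 0.1], [1.4, -1.4]]
post top (array([ 0.5182434 , -0.19558709,  0.06103551]), [np.float64(0.00040092568768070264), np.float64(0.0004009256876807257)])
expect 0.5183208508130048 -0.1925883596050062
```

Emit:
play_rows:
  deltas:
    - {"hand": 5,"dx": 3.1,"dy": 3.1,"az": -0.016}
    - {"hand": 5,"dx": 3.1,"dy": 3.1,"az": -0.016}
    - {"hand": 5,"dx": 3.1,"dy": 3.1,"az": -0.016}
    - {"hand": 5,"dx": 3.1,"dy": 3.1,"az": -0.016}
    - {"hand": 5,"dx": 3.1,"dy": 3.1,"az": -0.016}
    - {"hand": 5,"dx": 3.1,"dy": 3.1,"az": -0.016}
    - {"hand": 5,"dx": 3.1,"dy": 3.1,"az": -0.016}
    - {"hand": 5,"dx": 3.1,"dy": 3.1,"az": -0.016}
    - {"hand": 5,"dx": 3.1,"dy": 3.1,"az": -0.016}
    - {"hand": 5,"dx": 3.1,"dy": 3.1,"az": -0.016}
    - {"hand": 5,"dx": 3.0,"dy": 2.5,"az": -0.016}
    - {"hand": 5,"dx": 2.9,"dy": 2.5,"az": -0.014}

```text
schema error: expected keys hand, dx, dy, dz, ax, ay, az
```

Emit:
play_rows:
  deltas:
    - {"hand": 5}
    - {"hand": 5}

```text
schema error: expected keys hand, dx, dy, dz, ax, ay, az
```

```bash
python3 - <<'E'
from h import *
import json
s=get_state();print(s['tcp_pos'],s['tool_rot'],s['joint_positions'],s['clock'])
c=calibration('wrist');w=save('wrist','w1.png')
json.dump({k:np.array(v).tolist() for k,v in c.items()},open('w1.json','w'))
cv2.imwrite('pics/w1b.png',cv2.resize(w,(800,500),interpolation=cv2.INTER_CUBIC))
E
```

```text
[ 0.15097227 -0.55439876  0.19022482] [-3.11257993e+00 -4.16161094e-01  5.59237941e-05] [-1.42598985e+00  2.76445587e-01  1.50579461e+00 -2.04267817e-05
  1.36066776e+00 -1.21018584e-01] 0.15
```

View pics/w1b.png

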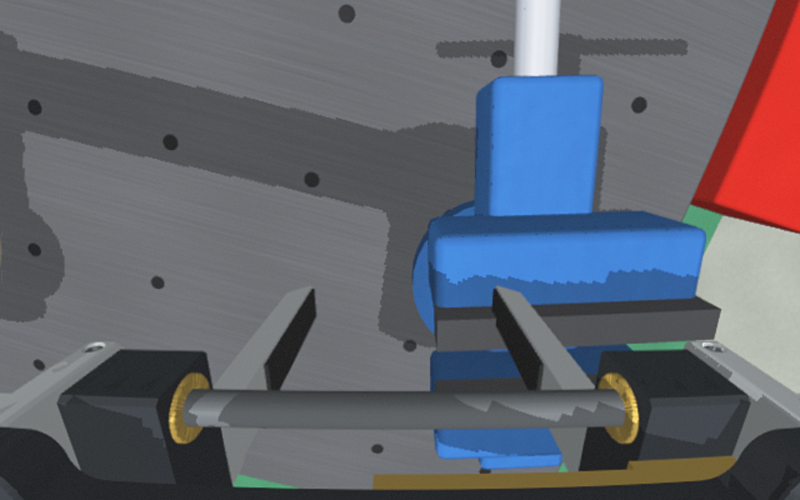

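The wrist view shows a blue vise just below the right side of the gripper. No move was made because every key is required. I'll raise first, then traverse.

Emit:
play_rows:
  deltas:
    - {"hand": 5,"dx": 0,"dy": 2,"dz": 4,"ax": 0,"ay": 0,"az": -0.02}
    - {"hand": 5,"dx": 2.5,"dy": 3.5,"dz": 0,"ax": 0,"ay": 0,"az": -0.02}
    - {"hand": 5,"dx": 3.5,"dy": 3.5,"dz": 0,"ax": 0,"ay": 0,"az": -0.02}
    - {"hand": 5,"dx": 3.5,"dy": 3.5,"dz": 0,"ax": 0,"ay": 0,"az": -0.02}
    - {"hand": 5,"dx": 3.5,"dy": 3.5,"dz": 0,"ax": 0,"ay": 0,"az": -0.02}
    - {"hand": 5,"dx": 3.5,"dy": 3.5,"dz": 0,"ax": 0,"ay": 0,"az": -0.02}
    - {"hand": 5,"dx": 3.5,"dy": 3.5,"dz": 0,"ax": 0,"ay": 0,"az": -0.02}
    - {"hand": 5,"dx": 3.5,"dy": 3.5,"dz": 0,"ax": 0,"ay": 0,"az": -0.02}
    - {"hand": 5,"dx": 3.5,"dy": 3.5,"dz": -1,"ax": 0,"ay": 0,"az": -0.01}
    - {"hand": 5,"dx": 3.5,"dy": 3.5,"dz": -1,"ax": 0,"ay": 0,"az": -0.01}
    - {"hand": 5,"dx": 3.5,"dy": 2.5,"dz": -1,"ax": 0,"ay": 0,"az": -0.01}
    - {"hand": 5,"dx": 2.0,"dy": 1.0,"dz": -1,"ax": 0,"ay": 0,"az": 0}

```text
clock: 1.4
tcp_pos: [0.5125, -0.1826, 0.1906]
tool_rot: [-3.138, -0.124, -0.002]
wrist_force: [-0.9, -0.4, 0.3]
opening: 0.0501
finger_force: 0.0
```

Emit:
play_rows:
  deltas:
    - {"hand": 5,"dx": 0,"dy": 0,"dz": 0,"ax": 0,"ay": 0,"az": 0}
    - {"hand": 5,"dx": 0,"dy": 0,"dz": 0,"ax": 0,"ay": 0,"az": 0}

```text
clock: 1.6
tcp_pos: [0.5098, -0.1854, 0.1907]
tool_rot: [-3.139, -0.121, 0.003]
wrist_force: [0.0, 0.3, -0.1]
opening: 0.0501
finger_force: 0.0
```

```bash
python3 - <<'E'
from h import *
import json
s=get_state();print(s['tcp_pos'],s['tool_rot'],s['joint_positions'],s['clock'])
c=calibration('wrist');w=save('wrist','w2.png')
json.dump({k:np.array(v).tolist() for k,v in c.items()},open('w2.json','w'))
cv2.imwrite('pics/w2b.png',cv2.resize(w,(800,500),interpolation=cv2.INTER_CUBIC))
for n,P in dict(post=(.5183,-.1945,.061),org=(.5618,-.1251,.01)).items(): print(n,proj('wrist',P,c)*1.25)
E
```

```text
[ 0.50980944 -0.18543138  0.19065228] [-3.13921900e+00 -1.20703151e-01  2.92239301e-03] [-4.76477093e-01  2.28137330e-01  1.57212075e+00 -8.93485740e-04
  1.34297983e+00  1.01765949e+00] 1.6
post [413.68908764 225.0348878 ]
org [346.89281404 166.56733022]
```

View pics/w2b.png

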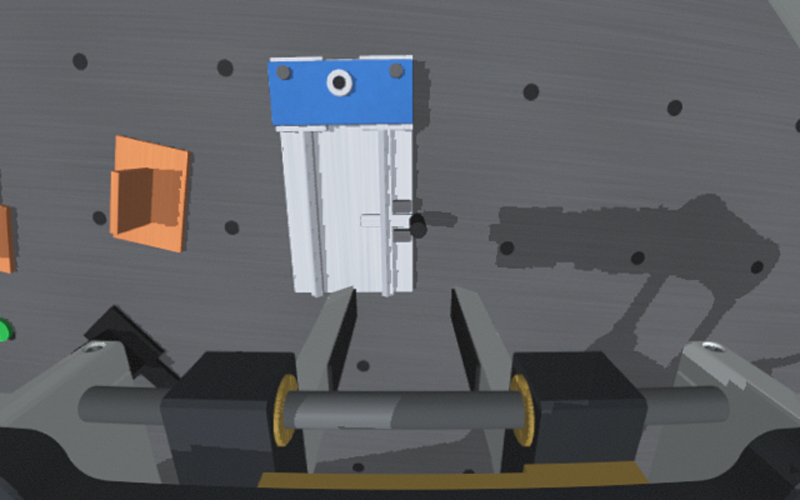

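Wrist view: bush at about (339,82) in the enlarged picture, bridge corners (270,60)-(413,125), post at (418,228), bolt bar at (361,220). I'll refine the jig pose by segmenting this view.

```bash
cat > jig.py <<'E'
from h import *
import json
def bl(im):
    h=cv2.cvtColor(im,cv2.COLOR_BGR2HSV); m=cv2.inRange(h,(100,120,80),(125,255,255))
    n,l,st,ce=cv2.connectedComponentsWithStats(m); return l,st
w=cv2.imread('pics/w2.png');c=json.load(open('w2.json'))
l,st=bl(w); i=1+np.argmax([s[4] if s[1]<120 and 200<s[0]<340 else 0 for s in st[1:]])
cnt=max(cv2.findContours((l==i).astype(np.uint8),0,2)[0],key=cv2.contourArea)
r=cv2.boxPoints(cv2.minAreaRect(cnt)); ap=cv2.approxPolyDP(cnt,5,True)[:,0]
print(r.round(1).tolist(),ap.tolist())
g=cv2.cvtColor(w,cv2.COLOR_BGR2GRAY)
# bush: white ring
m=cv2.inRange(w,(150,150,150),(255,255,255))[55:78,260:285]; y,x=np.nonzero(m);print('bush',x.min()+260,x.max()+260,y.min()+55,y.max()+55)
# post dark
m=(g[165:200,322:350]<50).astype(np.uint8);y,x=np.nonzero(m);print('post',x.min()+322,x.max()+322,y.min()+165,y.max()+165)
print(g[170:195,326:346])
E
python3 jig.py
```

```text
[[213.8000030517578, 48.79999923706055], [329.0, 46.70000076293945], [329.8999938964844, 98.0], [214.8000030517578, 100.0999984741211]] [[214, 50], [220, 100], [329, 98], [329, 48]]
bush 262 281 56 76
post 327 340 171 189
[[143 149 201 148  88  69  54  51  62  72  73  76  77  72  70  71  71  70
   70  71]
 [116 117 130 100  65  41  32  28  30  32  48  74  74  71  72  71  71  73
   72  71]
 [214 214 203 116  50  27  25  27  26  21  30  58  70  71  72  72  72  72
   72  72]
 [218 213 132  58  27  27  26  28  23  22  27  29  43  69  72  72  72  72
   69  72]
 [218 176  87  30  28  25  30  28  26  29  28  26  34  69  72  74  75  74
   74  73]
 [216 126  51  28  27  29  29  29  29  27  23  24  30  52  71  74  73  74
   75  73]
 [216 122  47  25  27  28  27  29  25  22  26  25  25  45  69  72  70  71
   71  72]
 [219 124  48  27  27  27  22  29  31  32  31  26  27  32  68  74  72  72
   71  71]
 [217 123  48  22  30  37  42  47  47  46  42  38  25  27  57  74  72  73
   73  73]
 [215 125  50  34  42  49  49  46  50  47  51  47  42  32  49  74  75  74
   75  70]
 [217 144  66  43  50  51  5
[... 547 characters left out ...]
 100  99
   99  99]
 [108 105  72  57  46  47  51  53  50  51  53  50  51  52  70  96 100  99
  100 101]
 [105 108 107 101  64  48  47  50  49  50  52  47  50  72  95 100  98  99
  100  98]
 [102 105 113 146  87  50  50  50  49  50  48  55  72  94  99  99  96  97
   97  98]
 [101 104 113 148  96  63  61  63  57  60  66  79  94  99  99  98  99  97
   99  97]
 [103 106 116 149  94  70  73  98 100  98  99 100 100  99  99  99 100  97
  100  99]
 [108 112 143 167 103  74  76  98 103 103 101 103 103 101 101 102 100 100
   99  99]
 [147 152 182 191 110  72  74  96  98 101  97  99  98 101 101 101 102 101
  102 101]
 [218 218 220 199 112  71  72  96 102 102 101 100  98 100 100  99  99 101
   99  96]]
```

```bash
python3 - <<'E'
from h import *
import json
c=json.load(open('w2.json')); w=lambda u,v,l:('wrist',c,u,v,l)
ct,cs=calibration('top'),calibration('side')
t=lambda U,V,l:('top',ct,(U+.5)/3-.5+335,(V-300+.5)/3-.5+150,l)
s=lambda U,V,l:('side',cs,(U-400+.5)/3-.5+310,(V-300+.5)/3-.5+142,l)
W=[w(271.5,66,[.08,0,.036]),w(215,48.5,[.1,.065,.03]),w(329.5,47,[.1,-.065,.03]),w(329.7,98.5,[.045,-.065,.03]),w(217.5,100,[.045,.065,.03]),w(334.6,184,[-.0485,-.064,.0615])]
O=[t(187,351,[.08,0,.036]),s(501,366,[.08,0,.036]),t(293,497,[-.0485,-.064,.0615]),s(641,368,[-.0485,-.064,.0615]),t(103,333,[.1,.065,.03]),t(262,320,[.1,-.065,.03]),s(526,335,[.1,-.065,.03]),s(565,355,[.045,-.065,.03]),s(487,416,[.045,.065,.03])]
for o in(W,O,W+O):
    p,r=fit(o,[.56,-.125,0,.08]);print(np.round(p,4),np.round(r,1).tolist())
print(tri(ray('wrist',334.6,184,c),ray('top',*O[2][2:4]),ray('side',*O[3][2:4])))
print(atz('wrist',334.6,184,.0615,c))
E
```

```text
[ 5.568e-01 -1.263e-01 -2.000e-04  8.600e-02] [[0.1, -0.1], [-1.3, 0.5], [0.7, -0.3], [0.7, -0.1], [0.7, 0.2], [-4.2, -0.2]]
[ 0.5624 -0.1273 -0.0034  0.0917] [[-0.1, -0.4], [0.5, -0.1], [-0.5, -0.7], [-0.4, 0.5], [0.5, 0.5], [-0.4, 0.4], [-0.1, -0.5], [0.2, -0.1], [0.5, -0.1]]
[ 0.5574 -0.1264  0.      0.0895] [[-0.1, -0.6], [-1.6, 0.2], [0.5, -1.0], [0.6, -0.8], [0.6, -0.1], [-3.9, -0.8], [-0.1, 1.3], [1.5, -0.1], [-0.5, 1.3], [0.8, 0.6], [0.4, 2.1], [-0.3, 2.0], [0.9, -0.5], [1.3, -0.1], [1.5, -0.1]]
(array([ 0.5168339 , -0.19646013,  0.0620738 ]), [np.float64(0.003485414000251732), np.float64(0.0013146576706130112), np.float64(0.0021946826941751907)])
[ 0.51415024 -0.19897643  0.0615    ]
```

Emit:
play_rows:
  deltas:
    - {"hand": 5,"dx": 0.5,"dy": -1.3,"dz": -2.5,"ax": 0,"ay": 0,"az": 0.01}
    - {"hand": 5,"dx": 0,"dy": 0,"dz": -4,"ax": 0,"ay": 0,"az": 0}
    - {"hand": 5,"dx": 0,"dy": 0,"dz": -4,"ax": 0,"ay": 0,"az": 0}
    - {"hand": 5,"dx": 0,"dy": 0,"dz": -2.3,"ax": 0,"ay": 0,"az": 0}
    - {"hand": 5,"dx": 0,"dy": 0,"dz": -0.6,"ax": 0,"ay": 0,"az": 0}
    - {"hand": 1,"dx": 0,"dy": 0,"dz": 0,"ax": 0,"ay": 0,"az": 0}
    - {"hand": 1,"dx": 0,"dy": 0,"dz": 0,"ax": 0,"ay": 0,"az": 0}
    - {"hand": 1,"dx": 0,"dy": 0,"dz": 0,"ax": 0,"ay": 0,"az": 0}
    - {"hand": 1,"dx": 0,"dy": 0,"dz": 0,"ax": 0,"ay": 0,"az": 0}
    - {"hand": 1,"dx": 0,"dy": 0,"dz": 0,"ax": 0,"ay": 0,"az": 0}
  squeeze: 15

```text
clock: 2.65
tcp_pos: [0.5159, -0.1988, 0.058]
tool_rot: [3.138, 0.135, 0.002]
wrist_force: [-0.1, 0.3, 0.7]
opening: 0.0139
finger_force: 0.0
```

```bash
python3 - <<'E'
from h import *
s=get_state();print(s['tcp_pos'],s['opening'],s['finger_force'])
w=save('wrist','w3.png')
cv2.imwrite('pics/w3b.png',cv2.resize(w[100:400,160:480],(800,750),interpolation=cv2.INTER_CUBIC)[:600])
E
```

```text
[ 0.51585542 -0.19875499  0.05798841] 0.01389309852715944 0.0
```

View pics/w3b.png

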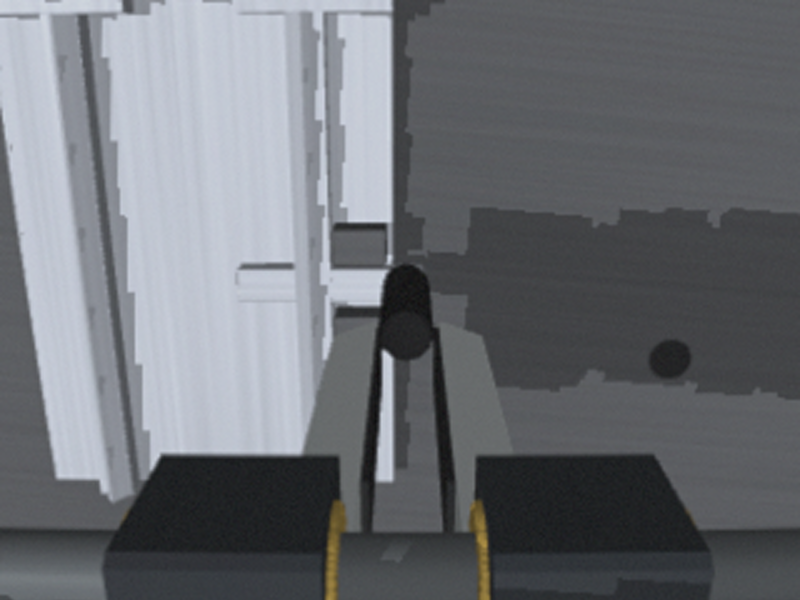

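```bash
python3 - <<'E'
from h import *
c=calibration('wrist');print(atz('wrist',322.8,234,.0615),c['T'][:3,3])
l=atz('wrist',160+238*.4,100+280*.4,.0175);print('bolt tip',l)
E
```

```text
[ 0.51440367 -0.19914374  0.0615    ] [ 0.59439199 -0.19192841  0.25241111]
bolt tip [ 0.51100781 -0.14219284  0.0175    ]
```

Emit:
play_rows:
  deltas:
    - {"hand": 5,"dx": 0,"dy": 0,"dz": 0,"ax": 0,"ay": 0,"az": 0}
    - {"hand": 5,"dx": 0,"dy": 0,"dz": 0,"ax": 0,"ay": 0,"az": 0}
    - {"hand": 5,"dx": 0,"dy": 0,"dz": 0,"ax": 0,"ay": 0,"az": 0}

```text
clock: 3.0
tcp_pos: [0.5154, -0.1985, 0.0571]
tool_rot: [3.139, 0.135, -0.0]
wrist_force: [-0.9, 0.5, 0.5]
opening: 0.0319
finger_force: 0.0
```

Emit:
play_rows:
  deltas:
    - {"hand": 0.5,"dx": 0,"dy": 0,"dz": 0,"ax": 0,"ay": 0,"az": 0}
    - {"hand": 0.5,"dx": 0,"dy": 0,"dz": 0,"ax": 0,"ay": 0,"az": 0}
    - {"hand": 0.5,"dx": 0,"dy": 0,"dz": 0,"ax": 0,"ay": 0,"az": 0}
    - {"hand": 0.5,"dx": 0,"dy": 0,"dz": 0,"ax": 0,"ay": 0,"az": 0}
    - {"hand": 0.5,"dx": 0,"dy": 0,"dz": 0,"ax": 0,"ay": 0,"az": 0}
    - {"hand": 0.5,"dx": 0,"dy": 0,"dz": 0,"ax": 0,"ay": 0,"az": 0}
  squeeze: 25

```text
clock: 3.6
tcp_pos: [0.5154, -0.1986, 0.0571]
tool_rot: [3.139, 0.135, 0.0]
wrist_force: [0.1, -0.1, 0.3]
opening: 0.005
finger_force: 0.0
```

```bash
python3 - <<'E'
from h import *
t=get_state()['tcp_pos'];print(t, get_state()['opening'])
for z in(.0615,.033):
  for dx in(-.008,0,.008): print(z,dx,[((proj('wrist',[t[0]+dx,t[1]+dy,z])-[160,100])*2.5).round() for dy in(-.007,.007)])
E
```

```text
[ 0.51537089 -0.19855205  0.05708119] 0.005037996519906773
0.0615 -0.008 [array([428., 360.]), array([378., 356.])]
0.0615 0 [array([431., 333.]), array([381., 329.])]
0.0615 0.008 [array([433., 307.]), array([383., 303.])]
0.033 -0.008 [array([425., 322.]), array([382., 318.])]
0.033 0 [array([428., 298.]), array([384., 295.])]
0.033 0.008 [array([430., 274.]), array([386., 271.])]
```

```bash
python3 - <<'E'
from h import *
s=get_state();t=s['tcp_pos']
a=save('side','s4.png');b=save('top','t4.png')
def cr(im,u,v): return cv2.resize(im[v:v+100,u:u+100],(400,400),interpolation=cv2.INTER_CUBIC)
def mark(im,n):
    for z,col in((t[2]-.025,(0,0,255)),(t[2],(0,255,0))):
        u,v=proj(n,[t[0],t[1],z]); im[int(round(v)),int(round(u))]=col
    return im
mark(a,'side')
cv2.imwrite('pics/c4.png',np.hstack([cr(a,340,130),cr(b,370,160)]))
E
```

```text
(no output)
```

View pics/c4.png

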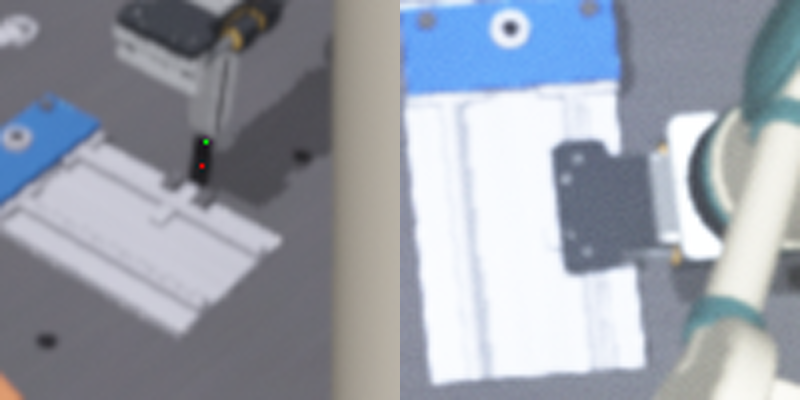

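```bash
python3 - <<'E'
from h import *
print(get_state()['tcp_pos'])
for su,sv,wv in((392.4,163.4,232),(390,163.4,236),(394,163.4,230)):
  print(tri(ray('side',su,sv),ray('wrist',323.2,wv)))
print('post top',tri(ray('side',340+203/4,130+137/4),ray('wrist',322.8,234)))
E
```

```text
[ 0.51535659 -0.19855568  0.0571015 ]
(array([ 0.51541453, -0.20025083,  0.06330007]), [np.float64(0.001564586887459014), np.float64(0.0015645868874590426)])
(array([ 0.51687051, -0.1970536 ,  0.06578106]), [np.float64(0.0029709711367346915), np.float64(0.0029709711367345497)])
(array([ 0.51420604, -0.20226476,  0.06198169]), [np.float64(0.00443788360995973), np.float64(0.004437883609959615)])
post top (array([ 0.51576628, -0.19781732,  0.06213163]), [np.float64(0.0015951337601954939), np.float64(0.0015951337601954458)])
```

The side view shows that the fingertips end at about z = 0.064, just above the post top. That makes the real tips about 7 mm behind the reported TCP, not 25 mm ahead. I open, go 30 mm lower and close again.

Emit:
play_rows:
  deltas:
    - {"hand": 5,"dx": 0,"dy": 0,"dz": 0,"ax": 0,"ay": 0,"az": 0}
    - {"hand": 5,"dx": 0,"dy": 0,"dz": 0,"ax": 0,"ay": 0,"az": 0}
    - {"hand": 5,"dx": 0,"dy": 0,"dz": 0,"ax": 0,"ay": 0,"az": 0}
    - {"hand": 5,"dx": 0,"dy": 0,"dz": 0,"ax": 0,"ay": 0,"az": 0}
    - {"hand": 5,"dx": 0,"dy": 0,"dz": 0,"ax": 0,"ay": 0,"az": 0}
    - {"hand": 5,"dx": 0,"dy": 0,"dz": 0,"ax": 0,"ay": 0,"az": 0}
    - {"hand": 5,"dx": 0,"dy": 0,"dz": -1,"ax": 0,"ay": 0,"az": 0}
    - {"hand": 5,"dx": 0,"dy": 0,"dz": -1,"ax": 0,"ay": 0,"az": 0}
    - {"hand": 5,"dx": 0,"dy": 0,"dz": -0.6,"ax": 0,"ay": 0,"az": 0}

```text
clock: 4.6
tcp_pos: [0.5145, -0.1981, 0.0296]
tool_rot: [-3.138, -0.135, 0.003]
wrist_force: [-0.1, 0.4, -0.1]
opening: 0.0501
finger_force: 0.0
```

Emit:
play_rows:
  deltas:
    - {"hand": 1,"dx": 0,"dy": 0,"dz": -0.3,"ax": 0,"ay": 0,"az": 0}
    - {"hand": 1,"dx": 0,"dy": 0,"dz": 0,"ax": 0,"ay": 0,"az": 0}
    - {"hand": 1,"dx": 0,"dy": 0,"dz": 0,"ax": 0,"ay": 0,"az": 0}
    - {"hand": 1,"dx": 0,"dy": 0,"dz": 0,"ax": 0,"ay": 0,"az": 0}
    - {"hand": 1,"dx": 0,"dy": 0,"dz": 0,"ax": 0,"ay": 0,"az": 0}
    - {"hand": 1,"dx": 0,"dy": 0,"dz": 0,"ax": 0,"ay": 0,"az": 0}
  squeeze: 20

```text
clock: 5.2
tcp_pos: [0.5156, -0.1986, 0.0284]
tool_rot: [3.138, 0.135, 0.001]
wrist_force: [0.2, 0.6, 0.2]
opening: 0.0158
finger_force: 20.0
```

Emit:
play_rows:
  deltas:
    - {"hand": 1,"dx": 0.07,"dy": -0.8,"dz": 0,"ax": 0,"ay": 0,"az": 0}
    - {"hand": 1,"dx": 0.07,"dy": -0.8,"dz": 0,"ax": 0,"ay": 0,"az": 0}
    - {"hand": 1,"dx": 0.07,"dy": -0.8,"dz": 0,"ax": 0,"ay": 0,"az": 0}
    - {"hand": 1,"dx": 0.07,"dy": -0.8,"dz": 0,"ax": 0,"ay": 0,"az": 0}
    - {"hand": 1,"dx": 0,"dy": 0,"dz": 0,"ax": 0,"ay": 0,"az": 0}
    - {"hand": 1,"dx": 0,"dy": 0,"dz": 0,"ax": 0,"ay": 0,"az": 0}

```text
clock: 5.8
tcp_pos: [0.5181, -0.2288, 0.0283]
tool_rot: [-3.135, -0.131, -0.0]
wrist_force: [0.7, 8.6, 6.7]
opening: 0.0155
finger_force: 20.0
```

Emit:
play_rows:
  deltas:
    - {"hand": 5,"dx": 0,"dy": 0,"dz": 0,"ax": 0,"ay": 0,"az": 0}
    - {"hand": 5,"dx": 0,"dy": 0,"dz": 0,"ax": 0,"ay": 0,"az": 0}
    - {"hand": 5,"dx": 0,"dy": 0,"dz": 0,"ax": 0,"ay": 0,"az": 0}
    - {"hand": 5,"dx": 0,"dy": 0,"dz": 3,"ax": 0,"ay": 0,"az": 0}
    - {"hand": 5,"dx": 0,"dy": 0,"dz": 5,"ax": 0,"ay": 0,"az": 0}
    - {"hand": 5,"dx": 0,"dy": 2,"dz": 4,"ax": 0,"ay": 0,"az": -0.02}
    - {"hand": 5,"dx": -0.5,"dy": 4.5,"dz": 1,"ax": 0,"ay": 0,"az": -0.02}
    - {"hand": 5,"dx": -0.5,"dy": 4.7,"dz": 0,"ax": 0,"ay": 0,"az": -0.02}
    - {"hand": 5,"dx": -0.5,"dy": 4.7,"dz": 0,"ax": 0,"ay": 0,"az": -0.02}
    - {"hand": 5,"dx": -0.5,"dy": 4.7,"dz": 0,"ax": 0,"ay": 0,"az": -0.02}
    - {"hand": 5,"dx": -0.5,"dy": 4.7,"dz": 0,"ax": 0,"ay": 0,"az": -0.02}
    - {"hand": 5,"dx": -0.5,"dy": 4.7,"dz": 0,"ax": 0,"ay": 0,"az": -0.02}

```text
clock: 7.0
tcp_pos: [0.488, 0.0704, 0.1581]
tool_rot: [3.139, -0.087, 0.001]
wrist_force: [1.3, 0.7, 1.3]
opening: 0.0498
finger_force: 0.0
```

Emit:
play_rows:
  deltas:
    - {"hand": 5,"dx": -0.5,"dy": 4.7,"dz": 0,"ax": 0,"ay": 0,"az": -0.02}
    - {"hand": 5,"dx": -0.5,"dy": 4.7,"dz": 0,"ax": 0,"ay": 0,"az": -0.02}
    - {"hand": 5,"dx": -0.5,"dy": 4.7,"dz": 0,"ax": 0,"ay": 0,"az": -0.02}
    - {"hand": 5,"dx": -0.5,"dy": 4.5,"dz": 0,"ax": 0,"ay": 0,"az": -0.02}
    - {"hand": 5,"dx": 0,"dy": 2.5,"dz": 0,"ax": 0,"ay": 0,"az": -0.02}
    - {"hand": 5,"dx": 0,"dy": 0,"dz": 0,"ax": 0,"ay": 0,"az": 0}
    - {"hand": 5,"dx": 0,"dy": 0,"dz": 0,"ax": 0,"ay": 0,"az": 0}

```text
clock: 7.7
tcp_pos: [0.4682, 0.2799, 0.1577]
tool_rot: [3.131, -0.24, -0.0]
wrist_force: [-0.3, -0.5, 0.1]
opening: 0.0504
finger_force: 0.0
```

```bash
python3 - <<'E'
from h import *
import json
s=get_state();print(s['tcp_pos'],s['tool_rot'],s['joint_positions'],s['clock'])
c=calibration('wrist');w=save('wrist','w5.png')
json.dump({k:np.array(v).tolist() for k,v in c.items()},open('w5.json','w'))
h=cv2.cvtColor(w,cv2.COLOR_BGR2HSV);m=cv2.inRange(h,(4,110,60),(20,255,255))
n,l,st,ce=cv2.connectedComponentsWithStats(m);print(st[1:][st[1:,4]>300],ce[1:][st[1:,4]>300])
cv2.imwrite('pics/w5b.png',cv2.resize(w[:300],(800,375),interpolation=cv2.INTER_CUBIC) if 0 else cv2.resize(w[:260,160:480],(738,600),interpolation=cv2.INTER_CUBIC))
E
```

```text
[0.46822286 0.27993486 0.15768269] [ 3.13072791e+00 -2.39593975e-01 -1.91897503e-04] [ 4.12373462e-01  2.53406190e-01  1.62162647e+00 -1.52195519e-03
  1.26747118e+00  2.13638688e+00] 7.7
[[ 444   66   77   99 6435]
 [   0   68  135  186 9416]
 [ 287  111   51  115 4382]] [[481.04677545 114.55104895]
 [ 54.15346219 174.17958794]
 [312.1919215  175.55020539]]
```

View pics/w5b.png

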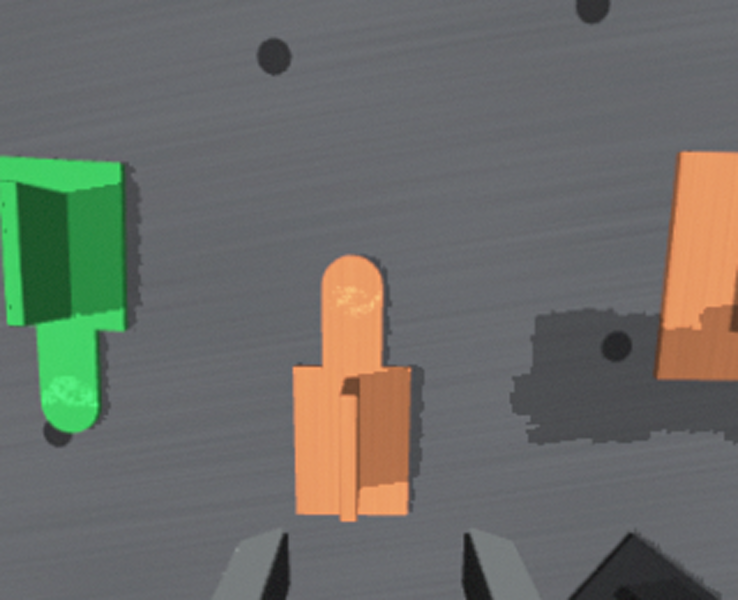

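The view shows the copper lug under the hand, rib nearly in line with the fingers: tongue centre at crop (352,287), plate corners at (293,367), (411,366), (297,515) and (409,515). The green look-alike is on the left and the plain bracket on the right.

```bash
python3 - <<'E'
from h import *
import json
c=json.load(open('w5.json'))
w=lambda U,V,l:('wrist',c,(U+.5)/2.306-.5+160,(V+.5)/2.308-.5,l)
O=[w(293,367,[.04,.03,.006]),w(411,366,[.04,-.03,.006]),w(297,515,[-.04,.03,.006]),w(409,515,[-.04,-.03,.006]),w(352,287,[.08,0,.006]),w(348,521,[-.025,0,.056]),w(350,393,[.035,0,.056])]
p,r=fit(O,[.46,.29,0,-.15]);print(np.round(p,4),np.round(r,1).tolist())
p0=p; c_,s_=np.cos(p[3]),np.sin(p[3]);print('grip',p[0]+.01*c_,p[1]+.01*s_)
s=get_state();print(s['tcp_pos'])
from scipy.spatial.transform import Rotation as R
x=R.from_rotvec(s['tool_rot']).as_matrix()[:,0];print('yaw tool',np.arctan2(x[1],x[0]))
# combine with side rib top end
cs=calibration('side');o=('side',cs,(236.5)/5-.5+238,(153.5)/5-.5+242)
print('rib top back',tri(ray('wrist',*O[5][2:4],c),ray('side',*o[2:])))
E
```

```text
[ 0.4596  0.2925  0.002  -0.1587] [[0.1, -0.3], [0.0, 0.4], [0.2, -0.5], [-0.4, -0.2], [-0.0, -0.5], [0.6, 0.4], [-0.6, 0.6]]
grip 0.4694622911595684 0.29090185929982487
[0.4682397  0.27931345 0.15778038]
yaw tool -0.1540904233805829
rib top back (array([0.43455458, 0.29750232, 0.05516706]), [np.float64(0.00024910610314893874), np.float64(0.00024910610314877497)])
```

Emit:
play_rows:
  deltas:
    - {"hand": 5,"dx": 0.1,"dy": 1.2,"dz": -2,"ax": 0,"ay": 0,"az": 0}
    - {"hand": 5,"dx": 0,"dy": 0,"dz": -4,"ax": 0,"ay": 0,"az": 0}
    - {"hand": 5,"dx": 0,"dy": 0,"dz": -3.5,"ax": 0,"ay": 0,"az": 0}
    - {"hand": 5,"dx": 0,"dy": 0,"dz": -2.5,"ax": 0,"ay": 0,"az": 0}
    - {"hand": 4,"dx": 0,"dy": 0,"dz": -1.5,"ax": 0,"ay": 0,"az": 0}
    - {"hand": 3,"dx": 0,"dy": 0,"dz": -0.8,"ax": 0,"ay": 0,"az": 0}
    - {"hand": 2,"dx": 0,"dy": 0,"dz": 0,"ax": 0,"ay": 0,"az": 0}
    - {"hand": 1.8,"dx": 0,"dy": 0,"dz": 0,"ax": 0,"ay": 0,"az": 0}
    - {"hand": 1.8,"dx": 0,"dy": 0,"dz": 0,"ax": 0,"ay": 0,"az": 0}

```text
clock: 8.65
tcp_pos: [0.4702, 0.2925, 0.0162]
tool_rot: [-3.131, 0.243, -0.003]
wrist_force: [0.1, -0.2, -0.4]
opening: 0.0181
finger_force: 0.0
```

Emit:
play_rows:
  deltas:
    - {"hand": 0.2,"dx": 0,"dy": 0,"dz": 0,"ax": 0,"ay": 0,"az": 0}
    - {"hand": 0.2,"dx": 0,"dy": 0,"dz": 0,"ax": 0,"ay": 0,"az": 0}
    - {"hand": 0.2,"dx": 0,"dy": 0,"dz": 0,"ax": 0,"ay": 0,"az": 0}
    - {"hand": 0.2,"dx": 0,"dy": 0,"dz": 0,"ax": 0,"ay": 0,"az": 0}
    - {"hand": 0.2,"dx": 0,"dy": 0,"dz": 0,"ax": 0,"ay": 0,"az": 0}
  squeeze: 40

```text
clock: 9.15
tcp_pos: [0.4696, 0.2923, 0.0159]
tool_rot: [3.132, -0.242, 0.002]
wrist_force: [0.4, -1.8, 6.1]
opening: 0.0077
finger_force: 40.0
```

Emit:
play_rows:
  deltas:
    - {"hand": 0.2,"dx": 0,"dy": 0,"dz": 2,"ax": 0,"ay": 0,"az": 0}
    - {"hand": 0.2,"dx": 0,"dy": 0,"dz": 4,"ax": 0,"ay": 0,"az": 0}
    - {"hand": 0.2,"dx": 0,"dy": 0,"dz": 3.5,"ax": 0,"ay": 0,"az": 0}
    - {"hand": 0.2,"dx": 0.2,"dy": -2,"dz": 1,"ax": 0,"ay": 0,"az": 0.02}
    - {"hand": 0.2,"dx": 0.3,"dy": -4,"dz": 0,"ax": 0,"ay": 0,"az": 0.02}
    - {"hand": 0.2,"dx": 0.3,"dy": -4,"dz": 0,"ax": 0,"ay": 0,"az": 0.02}
    - {"hand": 0.2,"dx": 0.3,"dy": -4,"dz": 0,"ax": 0,"ay": 0,"az": 0.02}
    - {"hand": 0.2,"dx": 0.3,"dy": -4,"dz": 0,"ax": 0,"ay": 0,"az": 0.02}
    - {"hand": 0.2,"dx": 0.3,"dy": -4,"dz": 0,"ax": 0,"ay": 0,"az": 0.02}
    - {"hand": 0.2,"dx": 0.3,"dy": -4,"dz": 0,"ax": 0,"ay": 0,"az": 0.02}
    - {"hand": 0.2,"dx": 0.3,"dy": -4,"dz": 0,"ax": 0,"ay": 0,"az": 0.02}

```text
clock: 10.25
tcp_pos: [0.4906, -0.0085, 0.1186]
tool_rot: [-3.14, -0.011, 0.005]
wrist_force: [0.5, 0.3, -6.4]
opening: 0.0076
finger_force: 40.0
```

Emit:
play_rows:
  deltas:
    - {"hand": 0.2,"dx": 0.3,"dy": -4,"dz": 0,"ax": 0,"ay": 0,"az": 0.02}
    - {"hand": 0.2,"dx": 0.3,"dy": -4,"dz": 0,"ax": 0,"ay": 0,"az": 0.02}
    - {"hand": 0.2,"dx": 0.3,"dy": -3,"dz": 0,"ax": 0,"ay": 0,"az": 0.02}
    - {"hand": 0.2,"dx": 0,"dy": -1.3,"dz": 0,"ax": 0,"ay": 0,"az": 0.02}
    - {"hand": 0.2,"dx": 0,"dy": 0,"dz": 0,"ax": 0,"ay": 0,"az": 0}
    - {"hand": 0.2,"dx": 0,"dy": 0,"dz": 0,"ax": 0,"ay": 0,"az": 0}
    - {"hand": 0.2,"dx": 0,"dy": 0,"dz": 0,"ax": 0,"ay": 0,"az": 0}

```text
clock: 10.95
tcp_pos: [0.5004, -0.1291, 0.1193]
tool_rot: [-3.137, -0.136, 0.003]
wrist_force: [-0.1, -0.1, -5.3]
opening: 0.0076
finger_force: 40.0
```

```bash
python3 - <<'E'
from h import *
import json
from scipy.spatial.transform import Rotation as R
s=get_state();print(s['tcp_pos'],s['tool_rot'],s['clock'],s['finger_force'])
x=R.from_rotvec(s['tool_rot']).as_matrix()[:,0];print('yaw tool',np.arctan2(x[1],x[0]))
c=calibration('wrist');w=save('wrist','w6.png')
json.dump({k:np.array(v).tolist() for k,v in c.items()},open('w6.json','w'))
cv2.imwrite('pics/w6b.png',cv2.resize(w[:250,160:480],(768,600),interpolation=cv2.INTER_CUBIC))
E
```

```text
[ 0.50036436 -0.12906937  0.11932799] [-3.13709989e+00 -1.35550892e-01  2.68365545e-03] 10.95 39.994250535964966
yaw tool 0.08636558468717427
```

View pics/w6b.png

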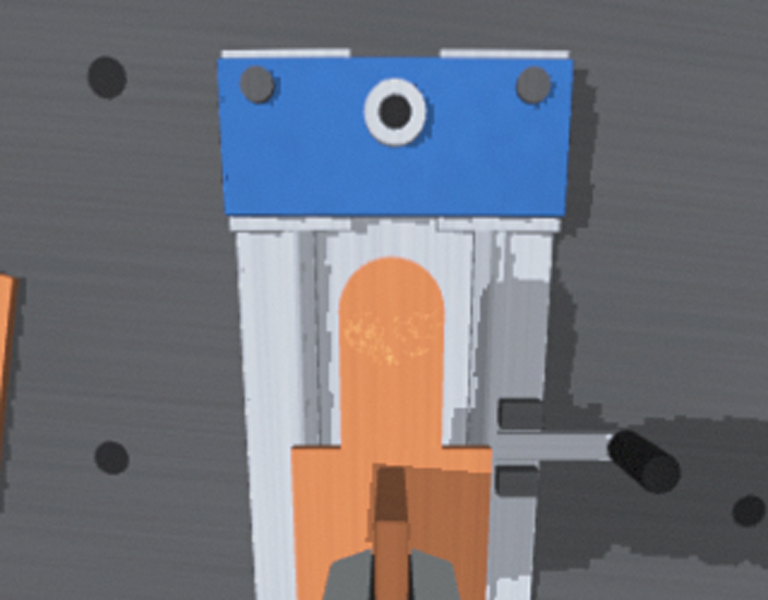

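The view shows the bolt clear and the lug squarely above the channel: tongue centre (392,309), shoulders (292,446)/(491,447), bush (395,112), bridge corners (218,59), (573,58), (565,214) and (225,214). I fit both in this view for the relative offset.

```bash
python3 - <<'E'
from h import *
import json
c=json.load(open('w6.json'))
w=lambda U,V,l:('wrist',c,(U+.5)/2.4-.5+160,(V+.5)/2.4-.5,l)
J=[w(218,59,[.1,.065,.03]),w(573,58,[.1,-.065,.03]),w(565,214,[.045,-.065,.03]),w(225,214,[.045,.065,.03]),w(395,112,[.08,0,.036])]
L=[w(292,446,[.04,.03,.006]),w(491,447,[.04,-.03,.006]),w(392,309,[.08,0,.006]),w(340,446,[.04,.015,.006]),w(443,446,[.04,-.015,.006])]
pj,r=fit(J,[.557,-.126,0,.086]);print(np.round(pj,4),np.round(r,1).tolist())
pl,r=fit(L,[.49,-.13,.1,.086]);print(np.round(pl,4),np.round(r,1).tolist())
# lug from the grip (z known)
for p in (pl,):
    d=p-pj; cc,ss=np.cos(pj[3]),np.sin(pj[3]);print('lug in jig',cc*d[0]+ss*d[1],-ss*d[0]+cc*d[1],d[2],d[3])
g=np.array([.50036-.01*np.cos(.0864),-.12907-.01*np.sin(.0864)]);d=g-pj[:2];print('by grip',cc*d[0]+ss*d[1],-ss*d[0]+cc*d[1])
E
```

```text
[ 0.5573 -0.126  -0.0018  0.087 ] [[-0.1, -0.4], [-0.1, -0.1], [-0.2, 0.3], [0.4, 0.4], [0.1, -0.1]]
[ 0.4904 -0.1302  0.1027  0.0823] [[-0.3, -0.1], [0.3, -0.2], [0.0, 0.1], [0.6, 0.0], [-0.6, 0.2]]
lug in jig -0.06698506967524351 0.0016161753885747775 0.10449131775278406 -0.0047029542880597935
by grip -0.06699712964448326 0.001855730903521811
```

Emit:
play_rows:
  deltas:
    - {"hand": 0.2,"dx": 0,"dy": -0.17,"dz": -2,"ax": 0,"ay": 0,"az": 0}
    - {"hand": 0.2,"dx": 0,"dy": 0,"dz": -2.5,"ax": 0,"ay": 0,"az": 0}
    - {"hand": 0.2,"dx": 0,"dy": 0,"dz": -2,"ax": 0,"ay": 0,"az": 0}
    - {"hand": 0.2,"dx": 0,"dy": 0,"dz": -0.8,"ax": 0,"ay": 0,"az": 0}
    - {"hand": 0.2,"dx": 0,"dy": 0,"dz": -0.5,"ax": 0,"ay": 0,"az": 0}
    - {"hand": 0.2,"dx": 0,"dy": 0,"dz": -0.4,"ax": 0,"ay": 0,"az": 0}
    - {"hand": 0.2,"dx": 0,"dy": 0,"dz": -0.4,"ax": 0,"ay": 0,"az": 0}
    - {"hand": 0.2,"dx": 0,"dy": 0,"dz": -0.2,"ax": 0,"ay": 0,"az": 0}
    - {"hand": 0.2,"dx": 0,"dy": 0,"dz": -0.2,"ax": 0,"ay": 0,"az": 0}
    - {"hand": 0.2,"dx": 0,"dy": 0,"dz": 0,"ax": 0,"ay": 0,"az": 0}

```text
clock: 12.0
tcp_pos: [0.5023, -0.1321, 0.0336]
tool_rot: [3.138, 0.134, 0.005]
wrist_force: [-3.8, 4.1, 14.3]
opening: 0.0079
finger_force: 40.0
```

Emit:
play_rows:
  deltas:
    - {"hand": 0.2,"dx": 0,"dy": 0.1,"dz": 0.4,"ax": 0,"ay": 0,"az": 0}
    - {"hand": 0.2,"dx": 0,"dy": 0,"dz": 0,"ax": 0,"ay": 0,"az": 0}
    - {"hand": 0.2,"dx": 0,"dy": 0,"dz": 0,"ax": 0,"ay": 0,"az": 0}

```text
clock: 12.3
tcp_pos: [0.5011, -0.1313, 0.034]
tool_rot: [3.138, 0.135, 0.0]
wrist_force: [-0.8, 0.7, -5.7]
opening: 0.0082
finger_force: 40.0
```

```bash
python3 - <<'E'
from h import *
from scipy.spatial.transform import Rotation as R
s=get_state();print(s['tcp_pos'],s['wrist_force'],s['wrist_torque'])
M=R.from_rotvec(s['tool_rot']).as_matrix();print('yaw',np.arctan2(M[1,0],M[0,0]),'z',M[:,2])
w=save('wrist','w7.png'); b=save('side','s7.png')
cv2.imwrite('pics/w7b.png',np.hstack([cv2.resize(w[40:240,200:400],(400,400),interpolation=cv2.INTER_CUBIC),cv2.resize(b[130:230,320:420],(400,400),interpolation=cv2.INTER_CUBIC)]))
E
```

```text
[ 0.50111941 -0.13129003  0.03396871] [-0.8312659   0.67063123 -5.72432497] [0.00650046 0.06219168 0.01355975]
yaw 0.08582683342510314 z [ 5.19700210e-05 -2.22385764e-04 -9.99999974e-01]
```

View pics/w7b.png

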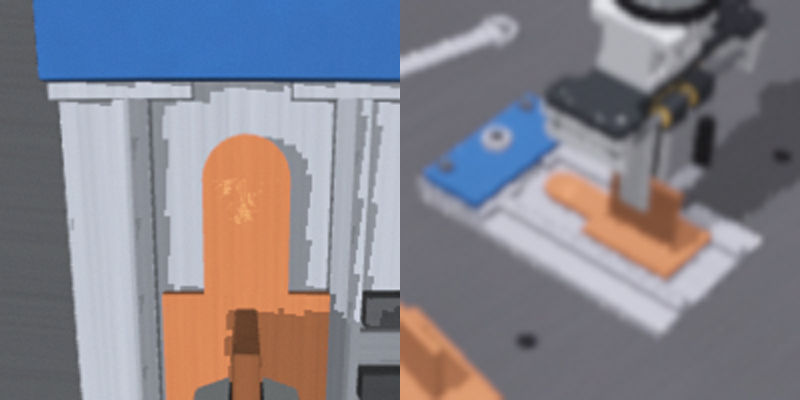

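```bash
python3 - <<'E'
from h import *
c=calibration('wrist')
w=lambda U,V,l:('wrist',c,(U+.5)/2-.5+200,(V+.5)/2-.5+40,l)
L=[w(163,293,[.04,.03,.006]),w(330,293,[.04,-.03,.006]),w(247,178,[.08,0,.006]),w(203,292,[.04,.015,.006]),w(290,292,[.04,-.015,.006])]
pl,r=fit(L,[.49,-.13,.01,.086]);print(np.round(pl,4),np.round(r,1).tolist())
pj=np.array([.5573,-.126,0,.087]);cc,ss=np.cos(.087),np.sin(.087)
P=lambda x,y,z:(proj('wrist',[pj[0]+cc*x-ss*y,pj[1]+ss*x+cc*y,z],c)-[200,40]-0)*2
for q in((.045,.065,.03),(.04,.032,.01),(.04,-.032,.01),(0,.032,.01),(0,-.032,.01),(0,.032,.024),(0,-.032,.024),(.04,.017,.02),(.04,-.017,.02),(0,.065,.01)): print(q,P(*q).round())
d=pl-pj;print('lug in jig',cc*d[0]+ss*d[1],-ss*d[0]+cc*d[1],d[2])
E
```

```text
[ 0.4909 -0.1325  0.0181  0.0837] [[-0.2, -0.3], [0.3, -0.2], [-0.1, -0.1], [0.8, 0.2], [-0.7, 0.3]]
(0.045, 0.065, 0.03) [39. 78.]
(0.04, 0.032, 0.01) [152.  98.]
(0.04, -0.032, 0.01) [334.  98.]
(0, 0.032, 0.01) [157. 213.]
(0, -0.032, 0.01) [330. 212.]
(0, 0.032, 0.024) [151. 217.]
(0, -0.032, 0.024) [336. 217.]
(0.04, 0.017, 0.02) [192.  95.]
(0.04, -0.017, 0.02) [294.  95.]
(0, 0.065, 0.01) [ 68. 213.]
lug in jig -0.06674372065171429 -0.0007532573719152835 0.01805570147466337
```

```bash
python3 - <<'E'
from h import *
import json
c=json.load(open('w6.json'));cc,ss=np.cos(.087),np.sin(.087)
for U,V in((660,472),(655,470)):
    p=atz('wrist',(U+.5)/2.4-.5+160,(V+.5)/2.4-.5,.0615,c);d=p[:2]-[.5573,-.1255];print(p,cc*d[0]+ss*d[1],-ss*d[0]+cc*d[1])
E
```

```text
[ 0.5178139  -0.22879924  0.0615    ] -0.04831246379950527 -0.0994775891731079
[ 0.51841609 -0.22676063  0.0615    ] -0.04753541452244944 -0.09749901269701922
```

Emit:
play_rows:
  deltas:
    - {"hand": 0.2,"dx": 0,"dy": 0.15,"dz": 0,"ax": 0,"ay": 0,"az": 0}
    - {"hand": 0.2,"dx": 0,"dy": 0,"dz": -0.2,"ax": 0,"ay": 0,"az": 0}
    - {"hand": 0.2,"dx": 0,"dy": 0,"dz": -0.2,"ax": 0,"ay": 0,"az": 0}
    - {"hand": 0.2,"dx": 0,"dy": 0,"dz": -0.2,"ax": 0,"ay": 0,"az": 0}
    - {"hand": 0.2,"dx": 0,"dy": 0,"dz": 0,"ax": 0,"ay": 0,"az": 0}

```text
clock: 12.9
tcp_pos: [0.5008, -0.1296, 0.0276]
tool_rot: [-3.138, -0.135, 0.001]
wrist_force: [0.7, 0.9, -6.6]
opening: 0.0078
finger_force: 40.0
```

Emit:
play_rows:
  deltas:
    - {"hand": 0.2,"dx": 0,"dy": 0,"dz": -0.15,"ax": 0,"ay": 0,"az": 0}
    - {"hand": 0.2,"dx": 0,"dy": 0,"dz": -0.1,"ax": 0,"ay": 0,"az": 0}
    - {"hand": 0.2,"dx": 0,"dy": 0,"dz": 0,"ax": 0,"ay": 0,"az": 0}
    - {"hand": 0.2,"dx": 0,"dy": 0,"dz": 0,"ax": 0,"ay": 0,"az": 0}

```text
clock: 13.3
tcp_pos: [0.5012, -0.1298, 0.0259]
tool_rot: [3.138, 0.135, 0.001]
wrist_force: [-0.8, 0.7, -2.2]
opening: 0.0075
finger_force: 40.0
```

Emit:
play_rows:
  deltas:
    - {"hand": 0.2,"dx": 0.6,"dy": 0.05,"dz": 0,"ax": 0,"ay": 0,"az": 0}
    - {"hand": 0.2,"dx": 0.8,"dy": 0.07,"dz": 0,"ax": 0,"ay": 0,"az": 0}
    - {"hand": 0.2,"dx": 0.8,"dy": 0.07,"dz": 0,"ax": 0,"ay": 0,"az": 0}
    - {"hand": 0.2,"dx": 0.8,"dy": 0.07,"dz": 0,"ax": 0,"ay": 0,"az": 0}
    - {"hand": 0.2,"dx": 0,"dy": 0,"dz": 0,"ax": 0,"ay": 0,"az": 0}

```text
clock: 13.8
tcp_pos: [0.5327, -0.1273, 0.0259]
tool_rot: [3.138, 0.135, 0.003]
wrist_force: [0.1, 0.7, 0.6]
opening: 0.0073
finger_force: 40.0
```

Emit:
play_rows:
  deltas:
    - {"hand": 0.2,"dx": 0.8,"dy": 0.07,"dz": 0,"ax": 0,"ay": 0,"az": 0}
    - {"hand": 0.2,"dx": 0.8,"dy": 0.07,"dz": 0,"ax": 0,"ay": 0,"az": 0}
    - {"hand": 0.2,"dx": 0.8,"dy": 0.07,"dz": 0,"ax": 0,"ay": 0,"az": 0}
    - {"hand": 0.2,"dx": 0.6,"dy": 0.05,"dz": 0,"ax": 0,"ay": 0,"az": 0}
    - {"hand": 0.2,"dx": 0,"dy": 0,"dz": 0,"ax": 0,"ay": 0,"az": 0}
    - {"hand": 0.2,"dx": 0,"dy": 0,"dz": 0,"ax": 0,"ay": 0,"az": 0}

```text
clock: 14.4
tcp_pos: [0.5612, -0.1245, 0.0259]
tool_rot: [3.139, 0.135, 0.0]
wrist_force: [-4.0, 0.2, 2.8]
opening: 0.0077
finger_force: 40.0
```

Emit:
play_rows:
  deltas:
    - {"hand": 0.2,"dx": 0.3,"dy": 0.03,"dz": 0,"ax": 0,"ay": 0,"az": 0}
    - {"hand": 0.2,"dx": 0.3,"dy": 0.03,"dz": 0,"ax": 0,"ay": 0,"az": 0}
    - {"hand": 0.2,"dx": 0,"dy": 0,"dz": 0,"ax": 0,"ay": 0,"az": 0}
    - {"hand": 0.2,"dx": 0,"dy": 0,"dz": 0,"ax": 0,"ay": 0,"az": 0}

```text
clock: 14.8
tcp_pos: [0.5655, -0.124, 0.0259]
tool_rot: [3.139, 0.135, -0.004]
wrist_force: [-6.6, -0.4, 5.0]
opening: 0.0076
finger_force: 40.0
```

Emit:
play_rows:
  deltas:
    - {"hand": 0.2,"dx": 0.3,"dy": 0.03,"dz": 0,"ax": 0,"ay": 0,"az": 0}
    - {"hand": 0.2,"dx": 0.2,"dy": 0.02,"dz": 0,"ax": 0,"ay": 0,"az": 0}
    - {"hand": 0.2,"dx": 0,"dy": 0,"dz": 0,"ax": 0,"ay": 0,"az": 0}
    - {"hand": 0.2,"dx": 0,"dy": 0,"dz": 0,"ax": 0,"ay": 0,"az": 0}

```text
clock: 15.2
tcp_pos: [0.5672, -0.1237, 0.0259]
tool_rot: [3.139, 0.136, -0.014]
wrist_force: [-12.6, -1.8, 9.7]
opening: 0.0075
finger_force: 40.0
```

Emit:
play_rows:
  deltas:
    - {"hand": 0.2,"dx": 0.3,"dy": 0.03,"dz": 0,"ax": 0,"ay": 0,"az": 0}
    - {"hand": 0.2,"dx": 0,"dy": 0,"dz": 0,"ax": 0,"ay": 0,"az": 0}
    - {"hand": 0.2,"dx": 0,"dy": 0,"dz": 0,"ax": 0,"ay": 0,"az": 0}

```text
clock: 15.5
tcp_pos: [0.5674, -0.1237, 0.0258]
tool_rot: [3.138, 0.137, -0.022]
wrist_force: [-17.5, -3.1, 14.1]
opening: 0.0078
finger_force: 40.0
```

```bash
python3 - <<'E'
from h import *
c=calibration('wrist');w=save('wrist','w8.png')
h=cv2.cvtColor(w,cv2.COLOR_BGR2HSV)
m=cv2.inRange(h,(4,110,60),(20,255,255)); 
ys,xs=np.nonzero(m[60:260,240:400]);print('copper',xs.min()+240,xs.max()+240,ys.min()+60)
rows=np.array([(m[v,240:400]>0).sum() for v in range(80,240)]);print(dict(zip(range(80,240,4),rows[::4])))
pj=np.array([.5573,-.126,0,.087]);cc,ss=np.cos(.087),np.sin(.087)
for q in((.04,.03,.016),(.04,-.03,.016),(.04,.015,.016),(.045,0,.02),(.045,.065,.03)): print(q,proj('wrist',[pj[0]+cc*q[0]-ss*q[1],pj[1]+ss*q[0]+cc*q[1],q[2]],c).round(1))
E
```

```text
copper 281 364 185
{80: np.int64(0), 84: np.int64(0), 88: np.int64(0), 92: np.int64(0), 96: np.int64(0), 100: np.int64(0), 104: np.int64(0), 108: np.int64(0), 112: np.int64(0), 116: np.int64(0), 120: np.int64(0), 124: np.int64(0), 128: np.int64(0), 132: np.int64(0), 136: np.int64(0), 140: np.int64(0), 144: np.int64(0), 148: np.int64(0), 152: np.int64(0), 156: np.int64(0), 160: np.int64(0), 164: np.int64(0), 168: np.int64(0), 172: np.int64(0), 176: np.int64(0), 180: np.int64(0), 184: np.int64(0), 188: np.int64(48), 192: np.int64(84), 196: np.int64(84), 200: np.int64(82), 204: np.int64(82), 208: np.int64(82), 212: np.int64(82), 216: np.int64(82), 220: np.int64(81), 224: np.int64(80), 228: np.int64(80), 232: np.int64(53), 236: np.int64(43)}
(0.04, 0.03, 0.016) [282.3 186.3]
(0.04, -0.03, 0.016) [366.3 186.3]
(0.04, 0.015, 0.016) [303.3 186.3]
(0.045, 0, 0.02) [324.3 180.7]
(0.045, 0.065, 0.03) [226.9 184.3]
```

Emit:
play_rows:
  deltas:
    - {"hand": 0.2,"dx": -0.5,"dy": -0.04,"dz": 0,"ax": 0,"ay": 0,"az": 0}
    - {"hand": 3,"dx": 0,"dy": 0,"dz": 0,"ax": 0,"ay": 0,"az": 0}
    - {"hand": 3,"dx": 0,"dy": 0,"dz": 0,"ax": 0,"ay": 0,"az": 0}
    - {"hand": 3,"dx": 0,"dy": 0,"dz": 0,"ax": 0,"ay": 0,"az": 0}
    - {"hand": 3,"dx": 0,"dy": 0,"dz": 0,"ax": 0,"ay": 0,"az": 0}
    - {"hand": 3,"dx": 0,"dy": 0,"dz": 1,"ax": 0,"ay": 0,"az": 0}
    - {"hand": 3,"dx": 0,"dy": 0,"dz": 3,"ax": 0,"ay": 0,"az": 0}
    - {"hand": 4,"dx": 0,"dy": 0,"dz": 4,"ax": 0,"ay": 0,"az": 0}
    - {"hand": 5,"dx": 0,"dy": 0,"dz": 1,"ax": 0,"ay": 0,"az": 0}
    - {"hand": 5,"dx": 0,"dy": 0,"dz": 0,"ax": 0,"ay": 0,"az": 0}
    - {"hand": 5,"dx": 0,"dy": 0,"dz": 0,"ax": 0,"ay": 0,"az": 0}

```text
clock: 16.65
tcp_pos: [0.5695, -0.1232, 0.1148]
tool_rot: [-3.138, -0.135, 0.002]
wrist_force: [0.6, -0.2, 0.0]
opening: 0.0497
finger_force: 0.0
```

```bash
python3 - <<'E'
from h import *
t=get_state()['tcp_pos'];print(t, (np.array([.5181,-.2288,.0283])-t)*100)
E
```

```text
[ 0.5694836  -0.12323086  0.11484193] [ -5.13835999 -10.55691393  -8.65419334]
```

Emit:
play_rows:
  deltas:
    - {"hand": 5,"dx": -1.7,"dy": -3.6,"dz": 0,"ax": 0,"ay": 0,"az": 0}
    - {"hand": 5,"dx": -1.7,"dy": -3.6,"dz": 0,"ax": 0,"ay": 0,"az": 0}
    - {"hand": 5,"dx": -1.7,"dy": -3.4,"dz": 0,"ax": 0,"ay": 0,"az": 0}
    - {"hand": 5,"dx": 0,"dy": 0,"dz": 0,"ax": 0,"ay": 0,"az": 0}
    - {"hand": 5,"dx": 0,"dy": 0,"dz": -3,"ax": 0,"ay": 0,"az": 0}
    - {"hand": 5,"dx": 0,"dy": 0,"dz": -3.5,"ax": 0,"ay": 0,"az": 0}
    - {"hand": 5,"dx": 0,"dy": 0,"dz": -1.5,"ax": 0,"ay": 0,"az": 0}
    - {"hand": 5,"dx": 0,"dy": 0,"dz": -0.6,"ax": 0,"ay": 0,"az": 0}
    - {"hand": 5,"dx": 0,"dy": 0,"dz": 0,"ax": 0,"ay": 0,"az": 0}

```text
clock: 17.55
tcp_pos: [0.5182, -0.2284, 0.0279]
tool_rot: [-3.137, -0.135, 0.005]
wrist_force: [0.2, 0.0, -0.5]
opening: 0.0501
finger_force: 0.0
```

Emit:
play_rows:
  deltas:
    - {"hand": 1,"dx": 0,"dy": 0,"dz": 0,"ax": 0,"ay": 0,"az": 0}
    - {"hand": 1,"dx": 0,"dy": 0,"dz": 0,"ax": 0,"ay": 0,"az": 0}
    - {"hand": 1,"dx": 0,"dy": 0,"dz": 0,"ax": 0,"ay": 0,"az": 0}
    - {"hand": 1,"dx": 0,"dy": 0,"dz": 0,"ax": 0,"ay": 0,"az": 0}
    - {"hand": 1,"dx": 0,"dy": 0,"dz": 0,"ax": 0,"ay": 0,"az": 0}
    - {"hand": 1,"dx": 0,"dy": 0,"dz": 0,"ax": 0,"ay": 0,"az": 0}
  squeeze: 20

```text
clock: 18.15
tcp_pos: [0.5194, -0.2287, 0.0301]
tool_rot: [-3.138, -0.134, -0.001]
wrist_force: [-0.2, 3.4, 5.1]
opening: 0.0155
finger_force: 20.0
```

Gripped. I push in, slowing towards the inner stop.

Emit:
play_rows:
  deltas:
    - {"hand": 1,"dx": -0.07,"dy": 0.8,"dz": 0,"ax": 0,"ay": 0,"az": 0}
    - {"hand": 1,"dx": -0.07,"dy": 0.8,"dz": 0,"ax": 0,"ay": 0,"az": 0}
    - {"hand": 1,"dx": -0.07,"dy": 0.8,"dz": 0,"ax": 0,"ay": 0,"az": 0}
    - {"hand": 1,"dx": -0.05,"dy": 0.6,"dz": 0,"ax": 0,"ay": 0,"az": 0}
    - {"hand": 1,"dx": 0,"dy": 0,"dz": 0,"ax": 0,"ay": 0,"az": 0}
    - {"hand": 1,"dx": 0,"dy": 0,"dz": 0,"ax": 0,"ay": 0,"az": 0}

```text
clock: 18.75
tcp_pos: [0.5168, -0.1982, 0.0301]
tool_rot: [-3.138, -0.135, -0.001]
wrist_force: [-0.1, -0.6, 6.7]
opening: 0.0152
finger_force: 20.0
```

Emit:
play_rows:
  deltas:
    - {"hand": 1,"dx": -0.03,"dy": 0.4,"dz": 0,"ax": 0,"ay": 0,"az": 0}
    - {"hand": 1,"dx": -0.03,"dy": 0.4,"dz": 0,"ax": 0,"ay": 0,"az": 0}
    - {"hand": 1,"dx": -0.03,"dy": 0.3,"dz": 0,"ax": 0,"ay": 0,"az": 0}
    - {"hand": 1,"dx": 0,"dy": 0,"dz": 0,"ax": 0,"ay": 0,"az": 0}
    - {"hand": 1,"dx": 0,"dy": 0,"dz": 0,"ax": 0,"ay": 0,"az": 0}

```text
clock: 19.25
tcp_pos: [0.5164, -0.1928, 0.0302]
tool_rot: [3.13, 0.139, 0.002]
wrist_force: [-2.6, -13.3, 1.9]
opening: 0.0154
finger_force: 20.0
```

Emit:
play_rows:
  deltas:
    - {"hand": 1,"dx": -0.02,"dy": 0.3,"dz": 0,"ax": 0,"ay": 0,"az": 0}
    - {"hand": 1,"dx": 0,"dy": 0,"dz": 0,"ax": 0,"ay": 0,"az": 0}
    - {"hand": 1,"dx": 0,"dy": -0.7,"dz": 0,"ax": 0,"ay": 0,"az": 0}
    - {"hand": 1,"dx": 0,"dy": 0,"dz": 0,"ax": 0,"ay": 0,"az": 0}

```text
clock: 19.65
tcp_pos: [0.5164, -0.1932, 0.0301]
tool_rot: [3.138, 0.134, 0.003]
wrist_force: [-0.2, -3.0, 4.7]
opening: 0.0154
finger_force: 20.0
```

Emit:
play_rows:
  deltas:
    - {"hand": 4,"dx": 0,"dy": 0,"dz": 0,"ax": 0,"ay": 0,"az": 0}
    - {"hand": 4,"dx": 0,"dy": 0,"dz": 0,"ax": 0,"ay": 0,"az": 0}
    - {"hand": 4,"dx": 0,"dy": 0,"dz": 0,"ax": 0,"ay": 0,"az": 0}
    - {"hand": 4,"dx": 0,"dy": 0,"dz": 0,"ax": 0,"ay": 0,"az": 0}
    - {"hand": 4,"dx": 0,"dy": 0,"dz": 2,"ax": 0,"ay": 0,"az": 0}
    - {"hand": 4,"dx": 0,"dy": 0,"dz": 4,"ax": 0,"ay": 0,"az": 0}
    - {"hand": 4,"dx": -1,"dy": 2,"dz": 4,"ax": 0,"ay": 0,"az": 0}
    - {"hand": 4,"dx": -2,"dy": 3,"dz": 2,"ax": 0,"ay": 0,"az": 0}
    - {"hand": 4,"dx": 0,"dy": 0,"dz": 0,"ax": 0,"ay": 0,"az": 0}
    - {"hand": 4,"dx": 0,"dy": 0,"dz": 0,"ax": 0,"ay": 0,"az": 0}

```text
clock: 20.65
tcp_pos: [0.4854, -0.1421, 0.15]
tool_rot: [3.138, 0.137, 0.002]
wrist_force: [-0.4, 0.3, -0.3]
opening: 0.0402
finger_force: 0.0
```

```bash
python3 - <<'E'
from h import *
c=calibration('wrist');w=save('wrist','w9.png');print(get_state()['tcp_pos'])
cv2.imwrite('pics/w9b.png',cv2.resize(w[:250,160:480],(768,600),interpolation=cv2.INTER_CUBIC))
pj=np.array([.5573,-.126,0,.087]);cc,ss=np.cos(.087),np.sin(.087)
for n,q in dict(Lbl=(-.04,.03,.016),Lbr=(-.04,-.03,.016),ribb=(-.025,0,.066),post=(-.0485,-.064,.0615),tip=(-.0485,-.007,.0175)).items(): print(n,((proj('wrist',[pj[0]+cc*q[0]-ss*q[1],pj[1]+ss*q[0]+cc*q[1],q[2]],c)-[160,0])*2.4).round(1))
E
```

```text
[ 0.4853638  -0.14247283  0.14925506]
Lbl [304.1 378.1]
Lbr [432.7 377.9]
ribb [364.4 357.6]
post [522.2 414.3]
tip [383.4 396.5]
```

View pics/w9b.png

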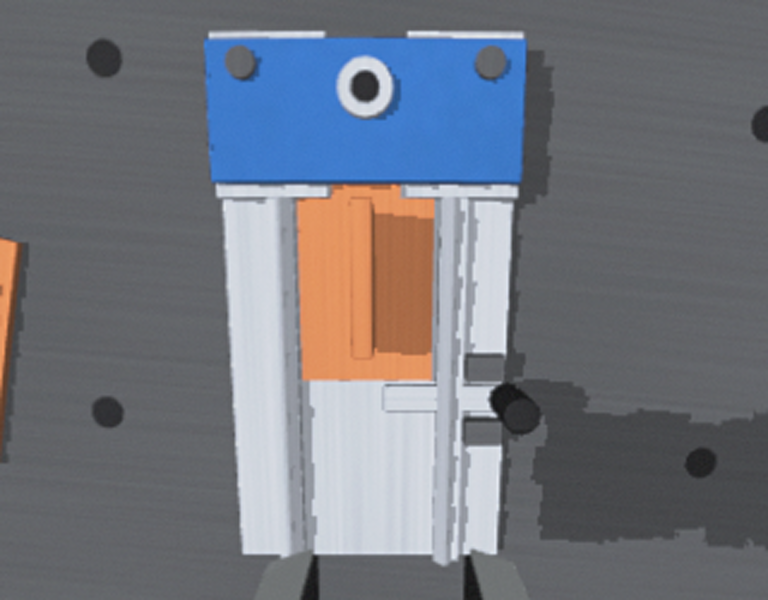

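The lug is home against the stop blocks. Its rear edge is at row 380, where 378 was predicted. The bolt tip is at (383,397), as predicted for fully in, and the gripper is clear.

```bash
python3 -c "
from workcell import *
print(sign_off())"
```

```text
the job is handed in; nothing more can be done
None
```

The job is handed in: the last wrist picture shows the lug home against the stop blocks under the bridge, the bolt fully in behind it and the gripper clear; the verdict was not shown.

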